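# Fit a filter cartridge and lock its bayonet ring

### The job

The plasma cutter's air line has two filter pots on the welding bench; one is empty and its bayonet ring is open. Stand the loose filter cartridge upright in the empty pot, stem up and fully home, then twist that pot's winged ring a quarter turn clockwise (seen from above) until it clicks locked. Leave the other pot's ring locked as it is.

Things in the scene. Friction and masses are not known exactly. Their poses are not given: they have to be found in the camera images.
- cartridge: Loose filter cartridge standing on the bench, 118 mm tall, about 120 g. Pale tapered filter body (26 mm across at foot, 30 at top, 38 high), aluminium flange 40 mm across at 38 to 46 mm, black stem 16 mm across at 46 to 118 mm: hold it there. Origin: centre of underside, z up; any yaw fits. Home in the pot its flange rests on the pot's ledge, underside 2 mm and stem top 120 mm above the bench.
- ring_grip (a point): On the EMPTY pot's axis, 82 mm above the bench, midway between its ring's wings; turns with the ring: z up, y through both wings. Ring: steel, 60 mm across, at 62 to 72 mm height. Wings: opposite, upright, up to 94 mm high, 22 mm wide, 7 thick, outer faces flat and 60 mm apart: grip both from outside. Bore 48 mm wide down to a ledge 40 mm above the bench, 34 mm wide below, always open.
- ring (a joint): Angle (rad) of the empty pot's bayonet ring: 0 open, 1.571 locked at its stop; grows clockwise seen from above. Starts at 0.1 to 0.4. Light: friction 0.03 N m, then a sprung click from about 1.3 to 1.45 that resists by up to 0.25 N m; past 1.5 it snaps home by itself and is held there. Let go before the click it stays or slips back a little. The cartridge does not hinder it.
- other_ring (a joint): Ring of the other, identical pot, which holds a cartridge (stem standing out) and is locked at 1.571; leave it. The pots stand left and right, either way round, fixed to the bench: grey body 84 mm across to 40 mm height, brass pipe stubs on two sides (62 mm from the axis), aluminium neck 58 mm across to 62 mm, then the ring. Wings are square to the stubs when open, in line with them when locked.
Mind the look-alikes: they are no part of the job. Leave any black or green look-alike of the part that bears other_ring alone.

How it is judged:
On the way:
1. the cartridge is home and upright in the empty pot while the ring is still open (z of cartridge in the frame of ring_grip below -0.075 m and horizontal distance between cartridge and ring_grip below 0.01 m and angle between cartridge's own z axis and vertical below 0.18 rad and value of joint ring below 0.6 rad), for 0.2 s.
At the end, for the whole second after the job is handed in: The ring of the pot that was empty is locked (beyond 1.5 rad of its 1.571), the cartridge stands in that pot stem up, home to within 5 mm, within 10 mm of its axis and 10 degrees of upright, and at rest; the other pot's ring is still locked (beyond 1.5 rad) (value of joint each of ring, other_ring above 1.5 rad and z of cartridge in the frame of ring_grip below -0.075 m and horizontal distance between cartridge and ring_grip below 0.01 m and angle between cartridge's own z axis and vertical below 0.18 rad and linear speed of cartridge below 0.03 m/s); the robot touches nothing.
It fails at once if the other pot's ring is turned out of its lock (value of joint other_ring below 1.3 rad).
It also fails if it takes over 51 s, if anything falls off the work surface, if the arm or the gripper's body presses on something with over 40 N, if the wrist force passes 120 N, or if a joint passes its speed limit or range.

### The arm

A 7-joint arm with a two-finger parallel gripper is mounted at the origin on the work surface. World frame = base frame: x ahead of the robot, y to its left, z up, the work surface at z = 0. Lengths are in m, angles in rad, forces in N, time in s.
With the tool pointing down it reaches from about 0.425 to 0.925 m from the base axis. Payload 6.8 kg.
Tool frame: the origin (TCP) lies at the very end of the fingers, on their centre line; the grasp point (between the pads) lies 19 mm behind it; z points along the fingers, y is the line along which they close (so a half turn about z gives the same grasp; the last joint's range is limited). The gripper opens to 85 mm and grips with 20 to 120 N. Pads are 22 mm wide; open, the fingers measure 114 mm over their backs; the gripper's body (76 mm by 85 mm) begins 54 mm behind the grasp point. The pads swing forward as they close: fully open they stand 13 mm farther back than shut.
Start: joints at [1.202, 0.477, 0.022, 1.555, -0.011, 1.109, -0.083], TCP at [0.174, -0.652, 0.231] pointing down, gripper open.
Joint ranges: [-2.96, 2.96], [-0.34, 2.1], [-1.41, 1.46], [0.24, 2.44], [-1.37, 4.51], [0.17, 1.92], [-2.96, 2.96]. Speed limits (rad/s): [2.39, 2.39, 3.14, 3.14, 3.14, 3.14, 3.14].

### API

Orientations are given as a rotation vector (axis times angle).
In Python, from bench import get_obs, viewer, r gives the robot as it stands. The module is installed in compiled form; this text tells all that it offers.
- The arm moves only by the tool play_rows, never from a script. Its argument "commands" is a list that holds one entry, the list of rows, each a list of 5 numbers: the gripper's target within -1 to 1 (shut at 1, half-way at 0, fully open at -1), then the shift along the tool's x, y, z scaled (see below), then the turn about the tool's z scaled (see below). A call has 1 to 12 rows; each row is the pose to reach, as a shift and turn from the pose commanded when the call began, along the tool's axes at that moment; what a row does not reach only later rows make up. The controller multiplies each number of a shift by 0.2 m and each number of a turn by pi/2 rad. A row lasts 1/12 s, in which the tool goes at most 41.7 mm and 7.16 degrees, less where a joint would pass 70% of its speed; a pose out of reach is approached as far as the arm can. A call with a number of a shift or a turn outside -1 to 1 is refused whole. A call with a gripper value outside its range is refused whole. The fingers move at their own pace and stop on an object; "grip_force" is the grip in N (left out, the last holds). Time passes only in rows, so rows that repeat a pose let the fingers close. It gives the time, the measured TCP pose, the force, the opening and the grip force at its end, in the units of the state.
- get_obs(): the state, without advancing time (a new reading comes with each control period).
- viewer.grab_frame(name): name is "scene" or "top"; returns a dict with "pixels" (400x640x3 uint8, red, green, blue), "fovy" (degrees; the focal length in pixels is half the picture's height over the tangent of half this angle, whatever the lens; pixels are square), "cx", "cy" (the principal point, pixels), "world_to_cam" (4x4, takes a point from world to camera coordinates). Camera axes: x right, y up, looking along -z (the intrinsics and any distortion apply to the point x, -y, -z); pixel columns grow to the right and rows downward; lengths in m; the calibration is good to about 2 mm. A picture is of the moment at which its call begins. There is no depth.
- r.hand_in(): hands the job in; it is judged then, once.
Trained networks look in a picture, given as the dict that the camera call returned (one of the last four; its "shot" number tells which), for a name from the list of things; names that differ only in an ending like _2 or _b are one class to them, and where a whole thing is asked for, a point or a joint stands for the part that bears it (a point fixed in the world has none). Each returns a list of dicts, best first, with "score" (0 to 1); they miss things now and then, are a little off and sometimes report something else, mostly with a low value. They report only what shows in the picture. A call takes as long as a camera call. They do not tell look-alikes from the thing itself.
- viewer.trace(picture, thing): "pixels" (400x640 bool, what is visible of it) and "rect" ([left, top, right, bottom] in pixels, round what is visible of it).
The state is a dict: "clock": time; "joints": joint angles; "qvel": joint speeds; "tau": joint torques, N m; "tcp_pos": TCP position; "orientation": TCP orientation; "contact_force": force on the tool from outside, world axes, zero at the start; "moment": the same for the moment, N m; "grip_width": finger opening in m; "gripper_force": force on a finger pad.
Only numpy, scipy, OpenCV 4.12 (cv2) and the standard library are available. Lean on these libraries where they do the work, as an engineer would, in place of code of your own. Each camera call takes 0.05 s, during which the arm holds its last target. There are 200 camera calls.

## Working session

There is one attempt and no reset: what is moved stays moved. The work goes in short steps, Python scripts to look and compute and a tool call to move; the robot and the scene stay as the last step left them, time stands still between calls to the robot, and variables do not carry over. Pictures are saved under pics/ and viewed, at most 10 in all, crops included, and the job is handed in when it is done.

Besides the shell and the picture viewer there is one more tool, called after "Request:" by a JSON object that holds its "fn" and its "kwargs", one argument or row to a line. play_rows: Moves the arm, as the interface text tells. Shifts and turns lie within -1 to 1; 1 stands for 0.2 m of shift or pi/2 rad of turn. Its arguments: {"type":"object","properties":{"commands":{"type":"array","items":{"type":"array","items":{"type":"array","items":{"type":"number","minimum":-1,"maximum":1}}}},"grip_force":{"type":"number"}},"required":["commands"]}

```bash
mkdir -p pics; cat > h.py <<'E'
import numpy as np, cv2
from bench import get_obs, viewer, r
def grab(n):
    return viewer.grab_frame(n)
def save(im,f): cv2.imwrite(f,np.ascontiguousarray(im[...,::-1]))
def K(p):
    f=200/np.tan(np.radians(p['fovy'])/2); return f,p['cx'],p['cy']
def ray(p,u,v):
    f,cx,cy=K(p); T=np.array(p['world_to_cam']); R=T[:3,:3]
    d=R.T@np.array([(u-cx)/f,-(v-cy)/f,-1]); o=-R.T@T[:3,3]; return o,d
def at_z(p,u,v,z):
    o,d=ray(p,u,v); return o+d*(z-o[2])/d[2]
def proj(p,X):
    f,cx,cy=K(p); T=np.array(p['world_to_cam']); c=T[:3,:3]@np.array(X)+T[:3,3]
    return np.array([cx+f*c[0]/-c[2], cy-f*c[1]/-c[2]])
E
python3 - <<'E'
from h import *
for n in("scene","top"):
    p=grab(n); save(p['pixels'],f'pics/{n}1.png'); print(n,[k for k in p],p['fovy'],p['cx'],p['cy'],ray(p,320,200))
    for t in('cartridge','ring_grip','ring','other_ring'):
        print(t,[(round(d['score'],2),np.round(d['rect'])) for d in viewer.trace(p,t)])
o=get_obs();print(o['tcp_pos'],o['orientation'],o['grip_width'],o['clock'])
E
```

```text
scene ['pixels', 'fovy', 'cx', 'cy', 'world_to_cam', 'shot'] 54.76165628328618 316.7247101839088 201.51573346858615 (array([0.89427664, 0.09534405, 0.74160445]), array([-0.5291222 , -0.09942846, -0.84275206]))
cartridge [(0.73, array([308., 195., 328., 234.]))]
ring_grip []
ring [(0.84, array([405., 219., 435., 253.]))]
other_ring [(0.97, array([197., 178., 230., 213.])), (0.88, array([270., 151., 298., 178.])), (0.64, array([210., 127., 238., 150.]))]
top ['pixels', 'fovy', 'cx', 'cy', 'world_to_cam', 'shot'] 50.05751640204846 326.41170897015337 200.99301696655598 (array([0.38068084, 0.01156047, 1.00738994]), array([ 0.10015488, -0.01738156, -0.99493533]))
cartridge [(0.79, array([300., 179., 316., 198.]))]
ring_grip [(0.64, array([198., 167., 228., 199.]))]
ring [(0.72, array([200., 171., 233., 195.]))]
other_ring [(0.81, array([413., 238., 441., 263.])), (0.75, array([394., 166., 420., 192.])), (0.56, array([341., 219., 370., 245.]))]
[ 0.17403336 -0.65217631  0.23126976] [-3.11490892e+00 -4.08396380e-01 -1.60221763e-05] 0.08563091286037919 0.5
```

View pics/scene1.png

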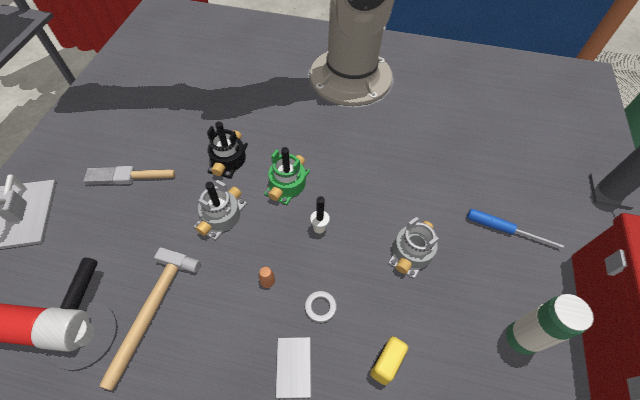

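View pics/top1.png

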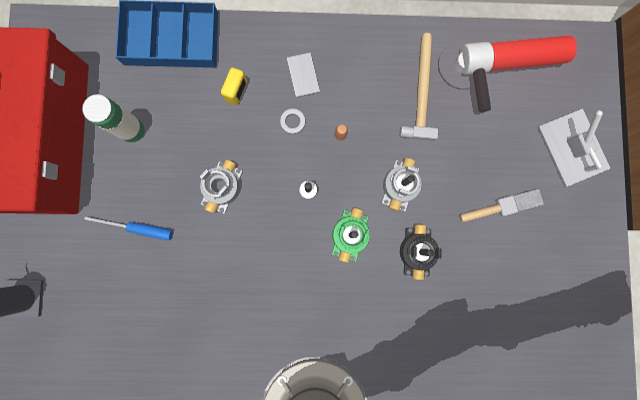

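The empty grey pot is at scene (417,245), top (220,184). The cartridge is at scene (320,215), top (308,189). Things I could mistake for them are the occupied grey pot at top (403,182), the green one at (351,235), the black one at (420,252), and a loose washer ring at (292,121). By the description I choose the open-topped grey pot and the only free-standing cartridge, and will check both in a close crop.

```bash
python3 - <<'E'
from h import *
P={n:grab(n) for n in("scene","top")}
for n,p in P.items(): print(n, ray(p,p['cx'],p['cy']), proj(p,[0,0,0]), proj(p,[.174,-.652,.231]))
c=P['scene']['pixels'][185:285,295:455]; a=cv2.resize(c,(800,500),interpolation=cv2.INTER_CUBIC)
save(a,'pics/c_scene.png')
c=P['top']['pixels'][150:220,190:330]; a=cv2.resize(c,(800,400),interpolation=cv2.INTER_CUBIC)
save(a,'pics/c_top.png')
E
```

```text
scene (array([0.89427664, 0.09534405, 0.74160445]), array([-0.52400184, -0.10692317, -0.844979  ])) [350.10013042  76.69507101] [66.78412229 -0.95419883]
top (array([0.38068084, 0.01156047, 1.00738994]), array([ 0.09804846, -0.03237896, -0.99465477])) [314.1401513  412.83194615] [677.55768102 362.94850098]
```

View pics/c_scene.png

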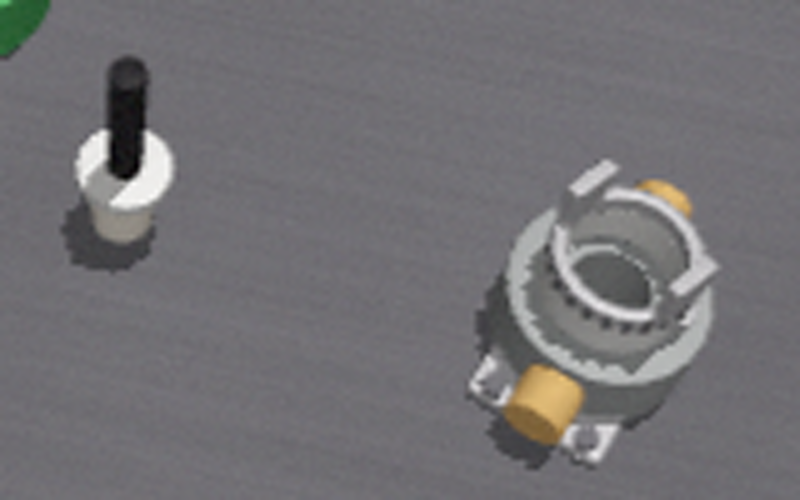

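View pics/c_top.png

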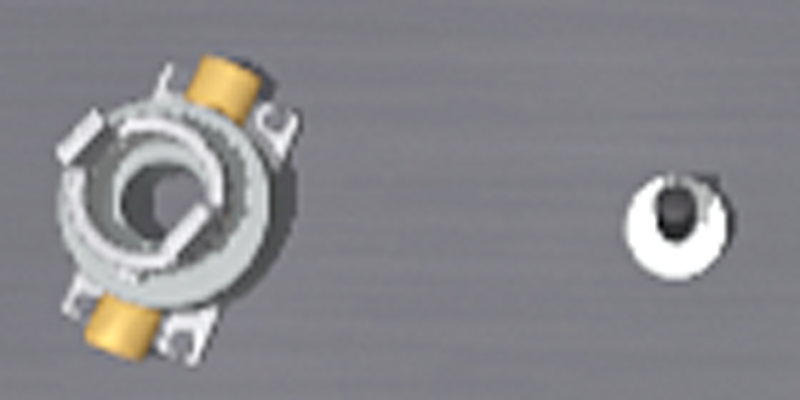

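The crops confirm the choice: an empty grey pot with its ring open and wings at top-crop (80,137)/(187,232), and the free cartridge standing upright at (677,226).

```bash
python3 - <<'E'
from h import *
P={n:grab(n) for n in("scene","top")}
S=lambda u,v:(295+(u+.5)/5-.5,185+(v+.5)/5-.5)
T=lambda u,v:(190+(u+.5)/5.714-.5,150+(v+.5)/5.714-.5)
def sh(l,n,q,z): print(l,n,np.round(at_z(P[n],*q,z),4))
sh('wA','scene',S(593,180),.094);sh('wB','scene',S(694,278),.094);sh('wA','top',T(80,137),.094);sh('wB','top',T(187,232),.094)
sh('stubU','top',T(228,85),.02);sh('stubL','top',T(122,330),.02)
sh('flange','scene',S(125,167),.046);sh('flange','top',T(677,226),.046)
sh('stem','scene',S(127,72),.118);sh('stem','top',T(677,197),.118)
# silhouettes: bright flange pixels and body
for n in P:
    for t in('cartridge','ring'):
        for d in viewer.trace(P[n],t):
            ys,xs=np.nonzero(d['pixels']); print(n,t,d['score'],xs.mean(),ys.mean(),len(xs))
# overlay the model for a guess
def circ(p,img,c,z,rad,s,o,col):
    pts=np.array([proj(p,[c[0]+rad*np.cos(a),c[1]+rad*np.sin(a),z]) for a in np.linspace(0,6.28,60)])
    cv2.polylines(img,[np.int32(((pts-o)+.5)*s)],True,col,1)
def bm(l):return
E
```

```text
wA scene [0.4918 0.2045 0.094 ]
wB scene [0.5254 0.2455 0.094 ]
wA top [0.5252 0.2451 0.094 ]
wB top [0.4901 0.2041 0.094 ]
stubU top [0.5594 0.2054 0.02  ]
stubL top [0.459  0.2441 0.02  ]
flange scene [0.501  0.0222 0.046 ]
flange top [0.5017 0.0221 0.046 ]
stem scene [0.5005 0.0213 0.118 ]
stem top [0.5033 0.0215 0.118 ]
scene cartridge 0.75 319.4214285714286 216.28571428571428 420
scene ring 0.91 420.85087719298247 234.7938596491228 456
top cartridge 0.51 307.3755868544601 189.28638497652582 213
top ring 0.65 213.88925081433226 182.20521172638436 307
```

Both views agree to 2 mm, and the wing spacing and stub angle fit. The pot is at (0.508, 0.225) with wings at 50° (ring about 0.32 rad), and the cartridge is at (0.5015, 0.022).

```bash
cat >> h.py <<'E'
from scipy.spatial.transform import Rotation as Ro
def go(x,y,z,hy=None):
    "units to a target; hy: heading (deg) of tool y, half turns equivalent unless full"
    o=get_obs(); R=Ro.from_rotvec(o['orientation']).as_matrix()
    d=R.T@(np.array([x,y,z])-o['tcp_pos'])/.2
    h=np.degrees(np.arctan2(R[1,1],R[0,1])); t=0 if hy is None else -((hy-h+90)%180-90)/90
    print('clock',round(o['clock'],2),'pos',np.round(o['tcp_pos'],4),'hy',round(h,1),'tilt',np.round(R[:,2],3),'w',round(o['grip_width'],4),'F',np.round(o['contact_force'],1),'j',np.round(o['joints'],2))
    print('shift',np.round(d,3),'turn',round(t,3),'(deg to go',round(-t*90,1),')')
E
python3 -c "
from h import *
go(.5015,.0218,.2,-39.7)"
```

```text
clock 0.9 pos [ 0.1741 -0.6522  0.2313] hy -75.1 tilt [ 0. -0. -1.] w 0.0853 F [ 1.  -0.4  0.2] j [ 1.2   0.48  0.02  1.56 -0.01  1.11 -0.08]
shift [ 2.451 -2.834  0.156] turn -0.393 (deg to go 35.4 )
```

Request:
{"fn": "play_rows", "kwargs": {
  "commands": [
    [[-1, 0.8, -0.93, 0, 0], [-1, 0.8, -0.93, 0, 0], [-1, 0.8, -0.93, 0, 0], [-1, 0.8, -0.93, 0, 0], [-1, 0.8, -0.93, 0, 0], [-1, 0.8, -0.93, 0, 0], [-1, 0.8, -0.93, 0, 0]]
  ]
}}

```text
clock: 1.48
tcp_pos: [0.285, -0.4244, 0.2315]
orientation: [-3.11, -0.423, -0.003]
contact_force: [0.9, 0.0, -0.8]
grip_width: 0.0855
gripper_force: 0.0
```

Request:
{"fn": "play_rows", "kwargs": {
  "commands": [
    [[-1, 0.8, -0.93, 0, 0], [-1, 0.8, -0.93, 0, 0], [-1, 0.8, -0.93, 0, 0], [-1, 0.8, -0.93, 0, 0], [-1, 0.8, -0.93, 0, 0], [-1, 0.8, -0.93, 0, 0], [-1, 0.8, -0.93, 0, 0], [-1, 0.8, -0.93, 0, 0]]
  ]
}}

```text
clock: 2.15
tcp_pos: [0.3884, -0.2087, 0.2317]
orientation: [3.114, 0.416, 0.001]
contact_force: [-0.7, -0.5, -0.8]
grip_width: 0.0851
gripper_force: 0.0
```

```bash
python3 -c "
from h import *
go(.5015,.0218,.2,-39.7)"
```

```text
clock 2.15 pos [ 0.3884 -0.2087  0.2317] hy -74.8 tilt [ 0.001 -0.    -1.   ] w 0.0851 F [-0.7 -0.5 -0.8] j [ 0.61  0.1  -0.28  2.07  0.03  0.97 -0.99]
shift [ 0.848 -0.964  0.158] turn -0.39 (deg to go 35.1 )
```

Request:
{"fn": "play_rows", "kwargs": {
  "commands": [
    [[-1, 0.848, -0.964, 0.1, -0.39], [-1, 0.848, -0.964, 0.1, -0.39], [-1, 0.848, -0.964, 0.1, -0.39], [-1, 0.848, -0.964, 0.1, -0.39], [-1, 0.848, -0.964, 0.1, -0.39], [-1, 0.848, -0.964, 0.1, -0.39], [-1, 0.848, -0.964, 0.1, -0.39], [-1, 0.848, -0.964, 0.1, -0.39], [-1, 0.848, -0.964, 0.1, -0.39], [-1, 0.848, -0.964, 0.1, -0.39], [-1, 0.848, -0.964, 0.1, -0.39]]
  ]
}}

```text
clock: 3.07
tcp_pos: [0.5011, 0.0172, 0.2113]
orientation: [2.848, 1.323, -0.001]
contact_force: [0.4, -0.2, 0.1]
grip_width: 0.0851
gripper_force: 0.0
```

```bash
python3 -c "
from h import *
go(.5015,.0218,.08,-39.7)"
```

```text
clock 3.07 pos [0.5011 0.0172 0.2113] hy -40.2 tilt [-0.    -0.001 -1.   ] w 0.0851 F [ 0.4 -0.2  0.1] j [ 0.28  0.26 -0.51  1.96  0.15  0.97 -1.01]
shift [ 0.02  -0.014  0.656] turn -0.005 (deg to go 0.5 )
```

Request:
{"fn": "play_rows", "kwargs": {
  "commands": [
    [[-1, 0, 0, 0, 0], [-1, 0, 0, 0, 0], [-1, 0, 0, 0, 0]]
  ]
}}

```text
clock: 3.32
tcp_pos: [0.5014, 0.019, 0.2114]
orientation: [2.847, 1.327, 0.0]
contact_force: [-0.2, 0.3, -0.5]
grip_width: 0.0853
gripper_force: 0.0
```

```bash
python3 -c "
from h import *
go(.5015,.0218,.08,-39.7)"
```

```text
clock 3.32 pos [0.5014 0.019  0.2114] hy -40.0 tilt [ 0. -0. -1.] w 0.0853 F [-0.2  0.3 -0.5] j [ 0.28  0.26 -0.52  1.96  0.15  0.97 -1.01]
shift [ 0.011 -0.009  0.657] turn -0.004 (deg to go 0.3 )
```

Request:
{"fn": "play_rows", "kwargs": {
  "commands": [
    [[-1, 0.011, -0.009, 0.2, 0], [-1, 0.011, -0.009, 0.4, 0], [-1, 0.011, -0.009, 0.55, 0], [-1, 0.011, -0.009, 0.657, 0], [-1, 0.011, -0.009, 0.657, 0], [-1, 0.011, -0.009, 0.657, 0]]
  ]
}}

```text
clock: 3.82
tcp_pos: [0.5009, 0.0225, 0.0795]
orientation: [-2.846, -1.329, 0.003]
contact_force: [0.4, 0.8, 0.2]
grip_width: 0.0857
gripper_force: 0.0
```

Request:
{"fn": "play_rows", "kwargs": {
  "commands": [
    [[0.2, 0, 0, 0, 0], [0.5, 0, 0, 0, 0], [1, 0, 0, 0, 0], [1, 0, 0, 0, 0], [1, 0, 0, 0, 0], [1, 0, 0, 0, 0], [1, 0, 0, 0, 0], [1, 0, 0, 0, 0], [1, 0, 0, 0, 0], [1, 0, 0, 0, 0]]
  ],
  "grip_force": 40
}}

```text
clock: 4.65
tcp_pos: [0.5021, 0.0226, 0.0805]
orientation: [2.846, 1.328, 0.001]
contact_force: [-2.2, -0.1, 6.5]
grip_width: 0.015
gripper_force: 39.0
```

```bash
python3 -c "
from h import *
go(.508,.225,.19,-39.7);print(get_obs()['gripper_force'])"
```

```text
clock 4.65 pos [0.5021 0.0226 0.0805] hy -40.0 tilt [ 0.001 -0.    -1.   ] w 0.015 F [-2.2 -0.1  6.5] j [ 0.21  0.44 -0.46  2.06  0.3   0.69 -1.14]
shift [ 0.795 -0.627 -0.547] turn -0.003 (deg to go 0.3 )
39.044174551963806
```

Request:
{"fn": "play_rows", "kwargs": {
  "commands": [
    [[1, 0, 0, -0.15, 0], [1, 0, 0, -0.35, 0], [1, 0, 0, -0.56, 0], [1, 0.1, -0.08, -0.59, 0], [1, 0.25, -0.2, -0.59, 0], [1, 0.4, -0.31, -0.59, 0], [1, 0.55, -0.43, -0.59, 0], [1, 0.7, -0.55, -0.59, 0], [1, 0.795, -0.627, -0.59, 0], [1, 0.795, -0.627, -0.59, 0], [1, 0.795, -0.627, -0.59, 0], [1, 0.795, -0.627, -0.59, 0]]
  ]
}}

```text
clock: 5.65
tcp_pos: [0.5073, 0.2239, 0.1973]
orientation: [2.846, 1.328, -0.002]
contact_force: [0.1, -0.4, -1.0]
grip_width: 0.0152
gripper_force: 39.4
```

```bash
python3 - <<'E'
from h import *
go(.508,.225,.082,-39.7);print(get_obs()['gripper_force'])
ims=[]
for n in("scene","top"):
    p=grab(n); c=proj(p,[.508,.225,.1]); x,y=int(c[0])-50,int(c[1])-50
    ims.append(cv2.resize(p['pixels'][y:y+100,x:x+100],(400,400),interpolation=cv2.INTER_CUBIC)); print(x,y)
save(np.hstack(ims),'pics/held.png')
E
```

```text
clock 5.65 pos [0.5073 0.2239 0.1973] hy -40.0 tilt [-0.001 -0.001 -1.   ] w 0.0152 F [ 0.1 -0.4 -1. ] j [-0.06  0.38 -0.58  1.85  0.24  0.99 -1.45]
shift [ 0.008 -0.001  0.576] turn -0.003 (deg to go 0.3 )
39.41416382789612
373 178
162 131
```

View pics/held.png

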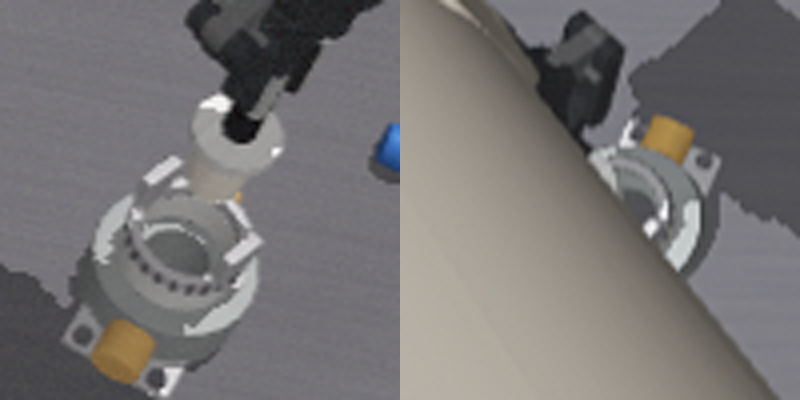

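The cartridge is held upright over the pot (flange at crop (238,135)), with the wings clear of the fingers. I'm lowering it in two stages.

Request:
{"fn": "play_rows", "kwargs": {
  "commands": [
    [[1, 0.008, -0.001, 0.1, 0], [1, 0.008, -0.001, 0.2, 0], [1, 0.008, -0.001, 0.28, 0], [1, 0.008, -0.001, 0.34, 0], [1, 0.008, -0.001, 0.38, 0], [1, 0.008, -0.001, 0.38, 0], [1, 0.008, -0.001, 0.38, 0]]
  ]
}}

```text
clock: 6.33
tcp_pos: [0.5086, 0.226, 0.1221]
orientation: [2.847, 1.328, -0.0]
contact_force: [-0.4, 0.8, -0.9]
grip_width: 0.0151
gripper_force: 39.5
```

```bash
python3 - <<'E'
from h import *
go(.508,.225,.082,-39.7);print(get_obs()['gripper_force'])
E
```

```text
clock 6.33 pos [0.5086 0.226  0.1221] hy -40.0 tilt [-0. -0. -1.] w 0.0151 F [-0.4  0.8 -0.9] j [-0.1   0.47 -0.55  1.91  0.32  0.85 -1.51]
shift [-0.006  0.001  0.2  ] turn -0.003 (deg to go 0.3 )
39.47337985038757
```

Request:
{"fn": "play_rows", "kwargs": {
  "commands": [
    [[1, -0.006, 0.001, 0.04, 0], [1, -0.006, 0.001, 0.08, 0], [1, -0.006, 0.001, 0.12, 0], [1, -0.006, 0.001, 0.15, 0], [1, -0.006, 0.001, 0.175, 0], [1, -0.006, 0.001, 0.19, 0], [1, -0.006, 0.001, 0.2, 0], [1, -0.006, 0.001, 0.2, 0], [1, -0.006, 0.001, 0.2, 0]]
  ]
}}

```text
clock: 7.08
tcp_pos: [0.5076, 0.2253, 0.0826]
orientation: [2.846, 1.328, -0.001]
contact_force: [-2.3, -1.6, 7.2]
grip_width: 0.0155
gripper_force: 40.3
```

```bash
python3 - <<'E'
from h import *
go(.508,.225,.082,-39.7);print(get_obs()['gripper_force'])
E
```

```text
clock 7.08 pos [0.5076 0.2253 0.0826] hy -40.0 tilt [-0.    -0.001 -1.   ] w 0.0155 F [-2.3 -1.6  7.2] j [-0.12  0.52 -0.52  1.94  0.37  0.77 -1.55]
shift [0.    0.002 0.003] turn -0.003 (deg to go 0.3 )
40.33221244812012
```

It is seated: 7 N upward contact at the expected height. Next I release, lift, and turn to the wing heading.

Request:
{"fn": "play_rows", "kwargs": {
  "commands": [
    [[0, 0, 0, 0, 0], [-0.5, 0, 0, 0, 0], [-1, 0, 0, 0, 0], [-1, 0, 0, 0, 0], [-1, 0, 0, 0, 0], [-1, 0, 0, 0, 0], [-1, 0, 0, 0, 0], [-1, 0, 0, 0, 0]]
  ]
}}

```text
clock: 7.75
tcp_pos: [0.5078, 0.2253, 0.0819]
orientation: [-2.847, -1.329, 0.0]
contact_force: [0.8, 0.5, -0.2]
grip_width: 0.0855
gripper_force: 0.0
```

Request:
{"fn": "play_rows", "kwargs": {
  "commands": [
    [[-1, 0, 0, -0.15, 0], [-1, 0, 0, -0.3, 0], [-1, 0, 0, -0.5, 0], [-1, 0, 0, -0.65, 0], [-1, 0, 0, -0.65, 0], [-1, 0, 0, -0.65, 0]]
  ]
}}

```text
clock: 8.25
tcp_pos: [0.5089, 0.2259, 0.2139]
orientation: [2.847, 1.328, 0.007]
contact_force: [-0.7, -0.5, -0.3]
grip_width: 0.0854
gripper_force: 0.0
```

Request:
{"fn": "play_rows", "kwargs": {
  "commands": [
    [[-1, 0, 0, 0, -1], [-1, 0, 0, 0, -1], [-1, 0, 0, 0, -1], [-1, 0, 0, 0, -1], [-1, 0, 0, 0, -1], [-1, 0, 0, 0, -1], [-1, 0, 0, 0, -1], [-1, 0, 0, 0, -1], [-1, 0, 0, 0, -1], [-1, 0, 0, 0, -1], [-1, 0, 0, 0, -1], [-1, 0, 0, 0, -1]]
  ]
}}

```text
clock: 9.25
tcp_pos: [0.507, 0.2248, 0.2103]
orientation: [-1.167, -2.915, 0.003]
contact_force: [0.9, -0.3, -0.2]
grip_width: 0.0853
gripper_force: 0.0
```

```bash
python3 - <<'E'
from h import *
go(.508,.225,.075,50.3)
ims=[]
for n in("scene","top"):
    p=grab(n); c=proj(p,[.508,.225,.1]); x,y=int(c[0])-40,int(c[1])-40
    ims.append(cv2.resize(p['pixels'][y:y+80,x:x+80],(400,400),interpolation=cv2.INTER_CUBIC)); print(x,y)
    if n=='scene': print('expected stem top px in crop',(proj(p,[.508,.225,.12])-[x,y])*5,'flange',(proj(p,[.508,.225,.048])-[x,y])*5)
save(np.hstack(ims),'pics/home.png')
E
```

```text
clock 9.25 pos [0.507  0.2248 0.2103] hy 46.3 tilt [-0.002 -0.001 -1.   ] w 0.0853 F [ 0.9 -0.3 -0.2] j [ 0.17  0.45 -0.9   1.82  0.4   1.07 -0.07]
shift [-0.004  0.006  0.676] turn -0.044 (deg to go 4.0 )
383 188
expected stem top px in crop [218.28906678 176.61249314] flange [172.39805272 263.98648069]
172 141
```

View pics/home.png

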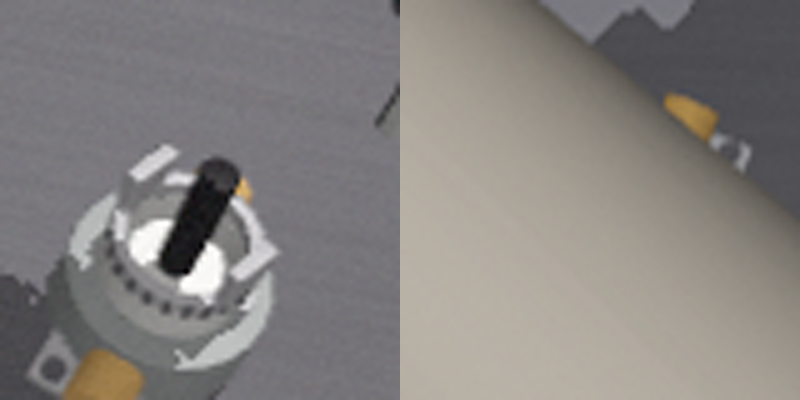

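The cartridge is home: the stem top is at (218,172), against (218,177) expected. The wings haven't moved.

Request:
{"fn": "play_rows", "kwargs": {
  "commands": [
    [[-1, -0.004, 0.006, 0, -0.044], [-1, -0.004, 0.006, 0.1, -0.044], [-1, -0.004, 0.006, 0.1, -0.044], [-1, -0.004, 0.006, 0.1, -0.044]]
  ]
}}

```text
clock: 9.68
tcp_pos: [0.5081, 0.2249, 0.1906]
orientation: [-1.079, -2.948, 0.004]
contact_force: [-0.4, 0.1, 0.8]
grip_width: 0.0855
gripper_force: 0.0
```

```bash
python3 - <<'E'
from h import *
go(.508,.225,.068,50.3)
E
```

```text
clock 9.68 pos [0.5081 0.2249 0.1906] hy 49.8 tilt [-0.003 -0.001 -1.   ] w 0.0855 F [-0.4  0.1  0.8] j [ 0.17  0.48 -0.9   1.84  0.43  1.04 -0.04]
shift [-0.     0.002  0.613] turn -0.006 (deg to go 0.5 )
```

Request:
{"fn": "play_rows", "kwargs": {
  "commands": [
    [[-1, 0, 0.002, 0.15, -0.006], [-1, 0, 0.002, 0.3, -0.006], [-1, 0, 0.002, 0.42, -0.006], [-1, 0, 0.002, 0.52, -0.006], [-1, 0, 0.002, 0.58, -0.006], [-1, 0, 0.002, 0.613, -0.006], [-1, 0, 0.002, 0.613, -0.006], [-1, 0, 0.002, 0.613, -0.006]]
  ]
}}

```text
clock: 10.35
tcp_pos: [0.5099, 0.2264, 0.0701]
orientation: [1.062, 2.956, 0.001]
contact_force: [-0.9, -0.1, 0.6]
grip_width: 0.0852
gripper_force: 0.0
```

Request:
{"fn": "play_rows", "kwargs": {
  "commands": [
    [[-0.6, 0, 0, 0, 0], [-0.2, 0, 0, 0, 0], [0.2, 0, 0, 0, 0], [0.2, 0, 0, 0, 0], [0.2, 0, 0, 0, 0], [0.2, 0, 0, 0, 0], [0.2, 0, 0, 0, 0], [0.2, 0, 0, 0, 0]]
  ],
  "grip_force": 30
}}

```text
clock: 11.02
tcp_pos: [0.5089, 0.2246, 0.0705]
orientation: [1.063, 2.956, -0.005]
contact_force: [-4.6, -5.0, 9.1]
grip_width: 0.0594
gripper_force: 31.7
```

```bash
python3 - <<'E'
from h import *
go(.508,.225,.068,-21.1);o=get_obs();print(o['gripper_force'],o['moment'])
E
```

```text
clock 11.02 pos [0.5089 0.2246 0.0705] hy 50.4 tilt [-0.    -0.003 -1.   ] w 0.0594 F [-4.6 -5.   9.1] j [ 0.07  0.63 -0.79  1.93  0.6   0.84 -0.16]
shift [ 0.005 -0.001  0.012] turn 0.795 (deg to go -71.5 )
31.717413067817688 [-1.1146658   1.06610388 -0.02045003]
```

The wings are gripped at 59.4 mm. Now I turn clockwise.

Request:
{"fn": "play_rows", "kwargs": {
  "commands": [
    [[0.3, 0, 0, 0, 0.05], [0.3, 0, 0, 0, 0.11], [0.3, 0, 0, 0, 0.17], [0.3, 0, 0, 0, 0.23], [0.3, 0, 0, 0, 0.29], [0.3, 0, 0, 0, 0.35], [0.3, 0, 0, 0, 0.41], [0.3, 0, 0, 0, 0.47], [0.3, 0, 0, 0, 0.53], [0.3, 0, 0, 0, 0.57], [0.3, 0, 0, 0, 0.6], [0.3, 0, 0, 0, 0.6]]
  ]
}}

```text
clock: 12.02
tcp_pos: [0.5085, 0.2244, 0.0704]
orientation: [2.291, 2.147, -0.005]
contact_force: [-5.1, -5.9, 10.6]
grip_width: 0.0592
gripper_force: 31.8
```

```bash
python3 - <<'E'
from h import *
go(.508,.225,.070,-21.1);o=get_obs();print(o['gripper_force'],o['moment'])
E
```

```text
clock 12.02 pos [0.5085 0.2244 0.0704] hy -3.7 tilt [-0.001 -0.003 -1.   ] w 0.0592 F [-5.1 -5.9 10.6] j [-0.08  0.56 -0.57  1.94  0.43  0.77 -0.97]
shift [ 0.003 -0.002  0.002] turn 0.193 (deg to go -17.4 )
31.77312970161438 [-1.11843178  1.40400852 -0.05094899]
```

Request:
{"fn": "play_rows", "kwargs": {
  "commands": [
    [[0.3, 0, 0, 0, 0.04], [0.3, 0, 0, 0, 0.08], [0.3, 0, 0, 0, 0.12], [0.3, 0, 0, 0, 0.16], [0.3, 0, 0, 0, 0.19], [0.3, 0, 0, 0, 0.21], [0.3, 0, 0, 0, 0.21], [0.3, 0, 0, 0, 0.21], [0.3, 0, 0, 0, 0.21]]
  ],
  "grip_force": 40
}}

```text
clock: 12.77
tcp_pos: [0.5086, 0.225, 0.0704]
orientation: [2.606, 1.75, -0.003]
contact_force: [-5.1, -5.5, 9.0]
grip_width: 0.0593
gripper_force: 43.4
```

```bash
python3 - <<'E'
from h import *
go(.508,.225,.070,-21.1);o=get_obs();print(o['gripper_force'],o['moment'])
E
```

```text
clock 12.77 pos [0.5086 0.225  0.0704] hy -22.2 tilt [-0.    -0.003 -1.   ] w 0.0593 F [-5.1 -5.5  9. ] j [-0.14  0.54 -0.5   1.94  0.37  0.75 -1.24]
shift [-0.001 -0.003  0.002] turn -0.013 (deg to go 1.1 )
43.39251458644867 [-0.93942459  1.10587659  1.18517828]
```

The moment has risen to 1.2 N m, so the ring is against its stop. Now I release, lift clear and look.

Request:
{"fn": "play_rows", "kwargs": {
  "commands": [
    [[0, 0, 0, 0, -0.01], [-0.5, 0, 0, 0, -0.01], [-1, 0, 0, 0, -0.01], [-1, 0, 0, 0, -0.01], [-1, 0, 0, 0, -0.01], [-1, 0, 0, 0, -0.01], [-1, 0, 0, 0, -0.01]]
  ]
}}

```text
clock: 13.35
tcp_pos: [0.5096, 0.2261, 0.0693]
orientation: [-2.597, -1.768, -0.0]
contact_force: [-0.2, 0.0, -0.4]
grip_width: 0.0854
gripper_force: 0.0
```

Request:
{"fn": "play_rows", "kwargs": {
  "commands": [
    [[-1, 0, 0, -0.1, 0], [-1, 0, 0, -0.25, 0], [-1, 0, 0, -0.45, 0], [-1, 0, 0, -0.65, 0], [-1, 0, 0, -0.8, 0], [-1, 0, 0, -0.8, 0], [-1, 0, 0, -0.8, 0]]
  ]
}}

```text
clock: 13.93
tcp_pos: [0.5105, 0.2265, 0.2313]
orientation: [2.596, 1.767, 0.007]
contact_force: [0.2, -0.1, -0.9]
grip_width: 0.0855
gripper_force: 0.0
```

```bash
python3 - <<'E'
from h import *
go(.508,.225,.23)
p=grab('scene'); x,y=383,188
save(cv2.resize(p['pixels'][y:y+80,x:x+80],(480,480),interpolation=cv2.INTER_CUBIC),'pics/fin.png')
a=np.radians(-21.1); 
for s in(1,-1): print('wing exp',(proj(p,[.508+s*.0265*np.cos(a),.225+s*.0265*np.sin(a),.094])-[x,y])*6)
print('stem exp',(proj(p,[.508,.225,.12])-[x,y])*6)
E
```

```text
clock 13.93 pos [0.5105 0.2265 0.2313] hy -21.5 tilt [ 0.004  0.001 -1.   ] w 0.0855 F [ 0.2 -0.1 -0.9] j [-0.06  0.34 -0.58  1.81  0.22  1.05 -1.1 ]
shift [-0.012 -0.009  0.007] turn 0 (deg to go 0 )
wing exp [204.10562831 313.65212235]
wing exp [276.7366396 191.9170837]
stem exp [261.94688014 211.93499177]
```

View pics/fin.png

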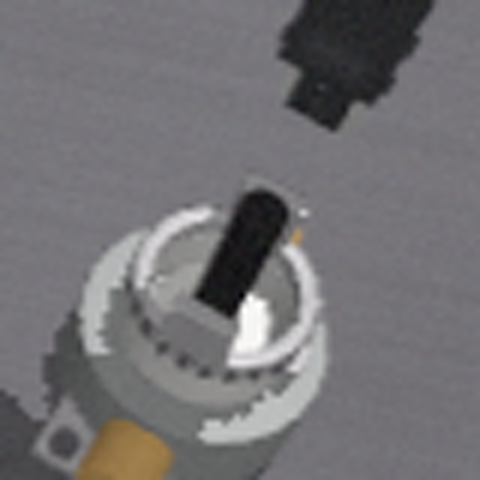

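The wings now lie in line with the stubs: the near one is at about (205,315), against (204,314) expected. The stem is upright at (262,208), and the gripper is clear.

```bash
python3 -c "
from h import *
print(r.hand_in())"
```

```text
the job is handed in; nothing more can be done
None
```

I put the cartridge fully home and upright in the empty pot, turned that pot's ring clockwise to its stop, left the other pot alone, and handed the job in at about 14 s; the hand-in gave no verdict.

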